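Fit the surge board into a wall enclosure and snap its door shut

TASK

Fit the surge board into the grey enclosure that lies on its back on the bench: pull its door open through the roller catch, set the board component side up and fully down between the four corners of the empty black carrier (either way round), and push the door shut until the catch snaps home. Leave the other things on the desk where they are.

Things in the scene. Friction and masses are not known exactly. Their poses are not given: they have to be found in the camera images.
- enclosure: Light grey steel wall enclosure lying on its back, fixed: 220 along x, 300 along y, walls 4 thick and 95 high, with the door 108. Origin: middle of its underside, on the desk. x points from its catch side to its hinge side, y to the left seen from the catch side, z up. Black cable glands stick out 22 at -y, fixing lugs at both y ends.
- door (a joint): Door angle in rad: 0 shut (lying flat on the walls), 1.9 fully open (leaning back), its free edge rising. Stiff hinges hold it at any angle. A spear under the free edge snaps between two sprung rollers: about 15 N straight up at the handle pulls it out, 11 N down near the free edge pushes it in. The nose meets the rollers at about 0.06 rad; under 0.02 they draw the door fully shut.
- door_hinge (a point): Middle of the hinge axis, at x 115, y 0, z 101 of the enclosure; the axis runs along its y. The door slab, 224 x 304 x 12, spans x -227 to -3 and z -5 to 7 from this axis when shut. Moves with the door only in its orientation.
- door_handle (a point): Middle of the dark bar handle on the door's outer face: round bar 10 thick, 84 long, along the enclosure's y. 203 from the hinge axis toward the free edge and 44 above it when shut (145 above the desk); 32 of clear space between bar and door. Moves with the door.
- carrier (a point): Middle of the floor of the empty black board carrier inside the enclosure: at x -18, y -52, z 10 of the enclosure, axes as the enclosure's. Clear space between its four L-shaped corner walls: 60 along x, 104 along y. Corner walls 14 high, 4 thick, 24 long along y, leaving the middle of the long sides free for fingers. A rail with terminals stands at y 39 and beyond, 43 high.
- surge_board: Green circuit board with five blue discs and green terminals, 0.08 kg, lying flat, component side up. 56 along its x, 100 along its y; solid up to 18 high, discs up to 27. Origin at the middle of its underside. Grasp it across its 56 mm.
- multimeter: Yellow multimeter, 150 x 76 x 36, lying on the desk; bystander. Origin under its middle, length along x.
- contact_spray: Spray can, diameter 66, 199 high, standing; bystander. Origin under its middle.
- screw_box: Blue plastic box of screws with a pale lid, 75 x 120 x 30; bystander. Origin under its middle, length along y.
Things that resemble listed ones, but are neither listed nor needed, are in the scene too. What is shaped like the surge_board but purple is not meant.

How it is judged:
On the way, in this order (a step that is already met when the one before it is completed fails the run):
1. the door has been pulled out of its catch and opened wide (value of joint door above 0.9 rad), for 0.2 s.
2. the board lies fully down in its carrier (horizontal distance between surge_board and carrier below 0.006 m and z of surge_board in the frame of carrier below 0.004 m and angle between surge_board's own z axis and vertical below 0.06 rad and angle between the y axis of surge_board and the y axis of carrier, either way round below 0.08 rad), for 0.2 s.
At the end, for the whole second after the job is handed in: The board lies flat on the floor of the carrier (within 6 mm of its middle, less than 4 mm above its floor, long side along it within 0.08 rad), at rest, and the door is shut in its catch (angle below 0.012 rad) (all of step 2 and value of joint door below 0.012 rad and linear speed of surge_board below 0.01 m/s); the robot touches nothing.
It fails at once if a bystander was pushed or knocked over (moved more than 30 mm) (distance of any of multimeter, contact_spray, screw_box from where it was at the start of the episode above 0.03 m).
It also fails if it takes over 72 s, if anything falls off the work surface, if the arm or the gripper's body presses on something with over 40 N, if the wrist force passes 120 N, or if a joint passes its speed limit or range.

ROBOT

A 7-joint arm with a two-finger parallel gripper is mounted at the origin on a cart in front of the work surface, level with it; the furniture and walls round the work are solid. World frame = base frame: x ahead of the robot, y to its left, z up, the work surface at z = 0. Lengths are in m, angles in rad, forces in N, time in s.
With the tool pointing down it reaches from about 0.4 to 0.85 m from the base axis. Payload 10.4 kg.
Tool frame: the origin (TCP) lies midway between the tips of the shut fingers; the grasp point (between the pads) lies 19 mm behind it (manip.tcp_to_grasp is the distance from the TCP to the grasp point, in m); z points along the fingers, y is the line along which they close (so a half turn about z gives the same grasp; the last joint's range is limited). The gripper opens to 85 mm and grips with 20 to 120 N. Pads are 22 mm wide; open, the fingers measure 114 mm over their backs; the gripper's body (76 mm by 85 mm) begins 54 mm behind the grasp point. The pads swing forward as they close: fully open they stand 13 mm farther back than shut.
Start: joints at [-1.223, 0.332, -0.065, 1.46, 0.022, 1.35, -0.088], TCP at [0.226, 0.583, 0.231] pointing down, gripper open.
Joint ranges: [-2.6, 2.6], [-0.5, 2.12], [-1.47, 1.34], [0.16, 2.42], [-1.27, 4.41], [0.06, 2.06], [-2.6, 2.6]. Speed limits (rad/s): [2.22, 2.22, 2.79, 2.79, 3.14, 3.14, 3.14].

INTERFACE

Orientations are given as a unit quaternion [x, y, z, w].
In Python, from workcell import manip gives the robot as it stands.
- The arm moves only by the shell command python3 -m jog 'ROWS' [FORCE]. ROWS is a JSON object of lists of equal length, an entry for each row: "offset": the shift along the world's x, y, z in m, a list of three; "yaw": the turn about the world's z in degrees; "jaw": the closure, from 0 (fully open) to 1 (shut). A call has 1 to 20 rows; each row shifts and turns the commanded pose from where the row before left it; what a row does not reach is not made up. A row lasts 1/12 s, in which the tool goes at most 41.7 mm and 7.16 degrees, less where a joint would pass 70% of its speed; a pose out of reach is approached as far as the arm can. A call is refused whole if a number of a shift passes 0.0417 or a number of a turn 7.16, either way. A call with a gripper value outside its range is refused whole. The fingers move at their own pace and stop on an object; FORCE is the grip in N (left out, the last holds). Time passes only in rows, so rows that do not move let the fingers close. It gives the time, the measured TCP pose, the force, the opening and the grip force at its end, in the units of the state.
- manip.get_obs(): the state, without advancing time (a new reading comes with each control period).
- manip.camera(name): name is "side" or "top" or "wrist"; returns a dict with "frame" (480x640x3 uint8, red, green, blue), "camera_matrix" (3x3 intrinsics, pixels), "distortion" ([k1, k2, p1, p2, k3] as OpenCV has them; the pictures are not rectified), "eye" and "attitude" of the camera in the world; the wrist camera has in their place "hand_eye" (4x4, takes a point from camera to tool coordinates, whose origin is the TCP and whose axes are the flange's). Camera axes: x right, y up, looking along -z (the intrinsics and any distortion apply to the point x, -y, -z); pixel columns grow to the right and rows downward; lengths in m; the calibration is good to about 2 mm. A picture is of the moment at which its call begins: read the wrist's pose just before it. There is no depth.
- manip.hand_in(): hands the job in; it is judged then, once.
Trained networks look in a picture, given as the dict that the camera call returned (one of the last four; its "shot" number tells which), for a name from the list of things; names that differ only in an ending like _2 or _b are one class to them, and where a whole thing is asked for, a point or a joint stands for the part that bears it (a point fixed in the world has none). Each returns a list of dicts, best first, with "score" (0 to 1); they miss things now and then, are a little off and sometimes report something else, mostly with a low value. They report only what shows in the picture. A call takes as long as a camera call. They do not tell look-alikes from the thing itself.
- manip.masks_of(picture, name): "region" (480x640 bool, what is visible of it).
- manip.tip_of(picture, name): "at" ([x, y, z] in m, in world coordinates, good to about 4 mm: a listed point, or the origin of a listed thing).
The state is a dict: "clock": time; "joint_pos": joint angles; "joint_velocities": joint speeds; "tau": joint torques, N m; "position": TCP position; "ee_rot": TCP orientation; "ft_force": force on the tool from outside, world axes, zero at the start; "torque": the same for the moment, N m; "grip_width": opening from 0.0 (shut) to 1.0 (fully open); "grasp_force": force on a finger pad.
Only numpy, scipy, OpenCV 4.12 (cv2) and the standard library are available. Lean on these libraries where they do the work, as an engineer would, in place of code of your own. Each camera call takes 0.05 s, during which the arm holds its last target. There are 200 camera calls.

## Working session

There is one attempt and no reset: what is moved stays moved. The work goes in short steps, Python scripts to look and compute and a shell command to move; the robot and the scene stay as the last step left them, time stands still between calls to the robot, and variables do not carry over. Pictures are saved under pics/ and viewed, at most 10 in all, crops included, and the job is handed in when it is done.

```bash
mkdir -p pics; ls; cat > h.py <<'E'
import numpy as np, cv2
from scipy.spatial.transform import Rotation as R
from workcell import manip
E
python3 - <<'E'
from h import *
o=manip.get_obs(); print(o)
for n in ("side","top"):
    p=manip.camera(n); cv2.imwrite(f"pics/{n}0.png",p["frame"][:,:,::-1])
    print(n,p["eye"],p["attitude"],p["camera_matrix"],p["distortion"])
    for t in ["enclosure","door_hinge","door_handle","carrier","surge_board","multimeter","contact_spray","screw_box"]:
        r=manip.tip_of(p,t); print(t,[(np.round(d["at"],4).tolist(),round(d["score"],2)) for d in r[:3]])
E
```

```text
pics
{'clock': 0.0, 'joint_pos': array([-1.22258293,  0.33290567, -0.06470081,  1.46093873,  0.02159923,
        1.34986702, -0.08853141]), 'joint_velocities': array([ 0.00112981, -0.00016355, -0.00104413, -0.00127057,  0.00015025,
        0.00038876, -0.0005795 ]), 'tau': array([-6.00343992e-04, -6.25446296e+01,  4.87439730e-02, -3.91596651e+01,
        1.62159739e-02,  1.01051334e-02, -9.22894912e-06]), 'position': array([0.22635489, 0.58217948, 0.23049605]), 'ee_rot': array([ 1.84351084e-01,  9.82860199e-01, -7.04574030e-04, -1.00133992e-04]), 'ft_force': array([-0.27795397, -0.34453435,  0.14331288]), 'torque': array([ 0.0381957 , -0.01384255, -0.0421905 ]), 'grasp_force': 0.0, 'grip_width': 1.0027743946921597}
side [ 0.38291058 -0.89119007  0.62508617] [ 0.52164531 -0.04888314 -0.0701509   0.84886717] [[537.98499369   0.         326.82959904]
 [  0.         537.98499369 243.96826887]
 [  0.           0.           1.        ]] [-0.07030352  0.          0.          0.          0.        ]
enclosure []
door_hinge [([0.6677, -0.1486, 0.098], 0.82), ([0.6374, 0.2193, -0.0015], 0.19)]
[... 476 characters left out ...]
 239.92280954]
 [  0.           0.           1.        ]] [-0.00730049  0.          0.          0.          0.        ]
enclosure [([0.5541, -0.143, 0.0016], 0.95), ([0.6704, -0.1532, 0.1014], 0.15)]
door_hinge [([0.6724, -0.1519, 0.1031], 0.95)]
door_handle [([0.4683, -0.1295, 0.1444], 0.7), ([0.4198, 0.1627, 0.0055], 0.31)]
carrier []
surge_board [([0.4845, 0.3145, -0.0031], 0.88), ([0.4196, 0.1626, 0.0036], 0.73), ([0.5563, -0.1428, 0.0023], 0.2)]
multimeter [([0.6422, 0.2157, 0.0017], 0.78), ([0.5292, 0.4493, -0.0028], 0.52)]
contact_spray [([0.6647, 0.3978, -0.001], 0.63), ([0.4718, -0.1274, 0.1444], 0.17)]
screw_box [([0.6722, -0.1564, 0.1051], 0.65), ([0.5296, 0.4492, -0.0033], 0.56)]
```

View pics/top0.png

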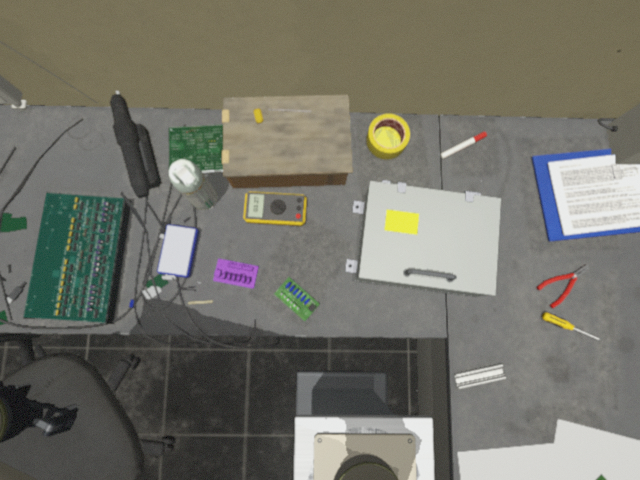

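View pics/side0.png

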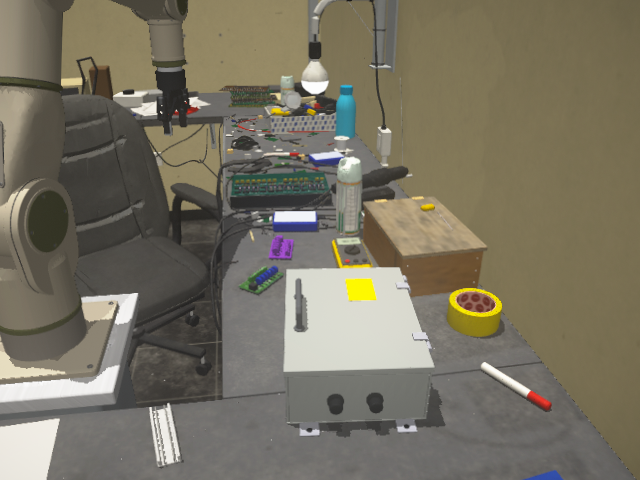

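Top view: the enclosure is centred near px (430,238) with its handle at (430,274). The green board is at (297,298), the purple look-alike at (235,273). Next I fit the door slab and board poses to the masks.

```bash
cat >> h.py <<'E'
from scipy.optimize import minimize
def proj(p,P):
    P=np.asarray(P,float).reshape(-1,3)
    if "eye" in p: r=R.from_quat(p["attitude"]).as_matrix(); e=np.array(p["eye"])
    else: r,e=p["_T"]
    c=(P-e)@r; c=c*[1,-1,-1]
    return cv2.projectPoints(c,np.zeros(3),np.zeros(3),p["camera_matrix"],np.array(p["distortion"]))[0].reshape(-1,2)
def wrist():
    o=manip.get_obs(); p=manip.camera("wrist"); H=np.array(p["hand_eye"])
    T=R.from_quat(o["ee_rot"]).as_matrix(); p["_T"]=(T@H[:3,:3],T@H[:3,3]+o["position"]); return p
def box(x,y,a,x0,x1,y0,y1,z0,z1):
    c=np.array([[i,j,k] for i in(x0,x1) for j in(y0,y1) for k in(z0,z1)],float)
    return R.from_euler('z',a).apply(c)+[x,y,0]
def fit(pm,b,x0):
    def cost(v):
        s=0
        for p,m in pm:
            h=cv2.convexHull(proj(p,box(*v,*b)).astype(np.float32))
            im=np.zeros((480,640),np.uint8); cv2.fillConvexPoly(im,np.round(h*16).astype(np.int32),1,shift=4)
            s+=np.sum((im>0)!=m)/max(m.sum(),1)
        return s
    best=min((minimize(cost,[x0[0],x0[1],a],method="Nelder-Mead",options=dict(initial_simplex=[[x0[0],x0[1],a],[x0[0]+.01,x0[1],a],[x0[0],x0[1]+.01,a],[x0[0],x0[1],a+.1]],maxiter=300)) for a in x0[2]),key=lambda r:r.fun)
    return best.x.round(4),round(best.fun,3)
E
python3 - <<'E'
from h import *
out={}
P={n:manip.camera(n) for n in("top","side")}
enc=[];bd=[]
for n,p in P.items():
    for t,L in(("door_handle",enc),("surge_board",bd)):
        for d in manip.masks_of(p,t):
            m=d["region"]; ys,xs=np.nonzero(m); c=xs.mean(),ys.mean()
            q=proj(p,[[.42,.161,.008] if L is bd else [.554,-.143,.108]])[0]
            print(n,t,d["score"],m.sum(),c,q)
            if np.hypot(*(q-c))<15: L.append((p,m)); break
b=(-.112,.112,-.152,.152,.096,.108)
for L in (enc,enc[:1],enc[1:]): 
    if L: print(fit(L,b,(.554,-.143,(-.1,))))
for L in (bd,bd[:1],bd[1:]):
    if L: print(fit(L,(-.028,.028,-.05,.05,0,.015),(.42,.161,np.arange(-1.5,1.6,.5))))
E
```

```text
top door_handle 0.55 13251 (np.float64(430.54675118858955), np.float64(237.58606897592634)) [432.35171973 238.25537371]
top surge_board 0.78 968 (np.float64(234.91425619834712), np.float64(272.92561983471074)) [296.61830533 298.82346671]
top surge_board 0.75 933 (np.float64(296.2593783494105), np.float64(298.2658092175777)) [296.61830533 298.82346671]
side door_handle 0.87 14302 (np.float64(351.4002936652216), np.float64(323.56810236330585)) [348.06356856 312.0230799 ]
side surge_board 0.67 429 (np.float64(280.56876456876455), np.float64(247.36596736596738)) [260.83437248 279.08429331]
side surge_board 0.66 596 (np.float64(261.1543624161074), np.float64(278.3255033557047)) [260.83437248 279.08429331]
(array([ 0.5587, -0.1389, -0.1251]), np.float64(0.056))
(array([ 0.5598, -0.1399, -0.1175]), np.float64(0.024))
(array([ 0.5587, -0.1376, -0.1223]), np.float64(0.025))
(array([ 0.4224,  0.163 , -0.6394]), np.float64(0.587))
(array([ 0.4212,  0.1616, -0.7031]), np.float64(0.101))
(array([0.4237, 0.1685, 2.7188]), np.float64(0.391))
```

```bash
python3 -m jog '{"offset":[[0.0194,-0.0333,0.005],[0.0194,-0.0333,0.005],[0.0194,-0.0333,0.005],[0.0194,-0.0333,0.005],[0.0194,-0.0333,0.005],[0.0194,-0.0333,0.005],[0.0194,-0.0333,0.005],[0.0194,-0.0333,0.005],[0.0194,-0.0333,0.005],[0.0194,-0.0333,0.005],[0.0052,-0.0378,0],[0.0052,-0.0378,0],[0.0052,-0.0378,0],[0.0052,-0.0378,0],[0.0052,-0.0378,0],[0.0052,-0.0378,0],[0.0052,-0.0378,0],[0.0052,-0.0378,0],[0.0052,-0.0378,0],[0.0052,-0.0378,0]],"yaw":[-3.8,-3.8,-3.8,-3.8,-3.8,-3.8,-3.8,-3.8,-3.8,-3.8,-3.8,-3.8,-3.8,-3.8,-3.8,-3.8,-3.8,-3.8,-3.8,-3.8],"jaw":[0,0,0,0,0,0,0,0,0,0,0,0,0,0,0,0,0,0,0,0]}'
python3 - <<'E'
from h import *
p=wrist(); cv2.imwrite("pics/w1.png",p["frame"][:,:,::-1])
print(p["_T"][1]); h=[[.4717,-.1285,.145]]
print(proj(p,h), [(d["at"],d["score"]) for d in manip.tip_of(p,"door_handle")])
o=manip.get_obs();print(o["position"],R.from_quat(o["ee_rot"]).as_matrix().round(3),o["joint_pos"])
E
```

```text
clock: 2.87
position: [0.4723, -0.1304, 0.2818]
ee_rot: [0.751, 0.66, 0.001, 0.0]
ft_force: [1.4, 0.7, -0.1]
grip_width: 1.0
grasp_force: 0.0
[ 0.48209222 -0.05777961  0.42343464]
[[320.34095131 224.49412374]] [([0.4708, -0.1307, 0.1447], 0.88)]
[ 0.47191345 -0.13493609  0.28180206] [[ 0.138  0.99   0.001]
 [ 0.99  -0.138 -0.002]
 [-0.002  0.001 -1.   ]] [-0.47962368 -0.02414154  0.66238111  1.75674339  0.01654516  1.40246192
  0.04185121]
```

View pics/w1.png

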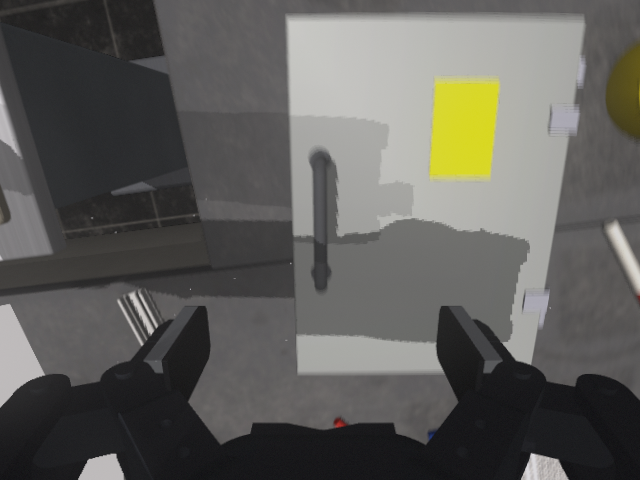

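The wrist view has the bar from (319,158) to (321,275), within 1–2 mm of the fit and parallel to the tool. I descend and grip.

```bash
python3 -m jog '{"offset":[[0,0.007,-0.026],[0,0,-0.026],[0,0,-0.026],[0,0,-0.026],[0,0,-0.026],[0,0,-0.026],[0,0,0],[0,0,0],[0,0,0],[0,0,0],[0,0,0],[0,0,0],[0,0,0],[0,0,0],[0,0,0],[0,0,0]],"yaw":[0,0,0,0,0,0,0,0,0,0,0,0,0,0,0,0],"jaw":[0,0,0,0,0,0,0,1,1,1,1,1,1,1,1,1]}' 60
python3 - <<'E'
import numpy as np
# arc increments in world for theta steps, hinge-frame -> world yaw -0.12
c=lambda t:np.array([-.203*np.cos(t)+.044*np.sin(t),.203*np.sin(t)+.044*np.cos(t)])
for n,t0,t1 in((14,0,1.4),):
    ts=np.linspace(t0,t1,n+1)
    for a,b in zip(ts,ts[1:]):
        d=c(b)-c(a); print(round(b,2),round(d[0]*np.cos(.12),4),round(-d[0]*np.sin(.12),4),round(d[1],4))
E
```

```text
clock: 4.3
position: [0.4709, -0.1212, 0.1259]
ee_rot: [0.75, 0.661, -0.001, -0.002]
ft_force: [-13.4, 2.4, 15.3]
grip_width: 0.091
grasp_force: 58.7
0.1 0.0054 -0.0006 0.02
0.2 0.0073 -0.0009 0.0194
0.3 0.0092 -0.0011 0.0186
0.4 0.011 -0.0013 0.0176
0.5 0.0127 -0.0015 0.0164
0.6 0.0143 -0.0017 0.015
0.7 0.0157 -0.0019 0.0135
0.8 0.0169 -0.002 0.0118
0.9 0.018 -0.0022 0.0101
1.0 0.0189 -0.0023 0.0082
1.1 0.0196 -0.0024 0.0063
1.2 0.0202 -0.0024 0.0043
1.3 0.0205 -0.0025 0.0022
1.4 0.0206 -0.0025 0.0002
```

```bash
python3 -m jog '{"offset":[[0.0012,0,0.005],[0.0014,-0.0002,0.005],[0.0014,-0.0002,0.005],[0.0014,-0.0002,0.005],[0.0036,-0.0004,0.0097],[0.0037,-0.0005,0.0097],[0.0046,-0.0005,0.0093],[0.0046,-0.0006,0.0093],[0.0055,-0.0006,0.0088],[0.0055,-0.0007,0.0088],[0.0063,-0.0007,0.0082],[0.0064,-0.0008,0.0082]],"yaw":[0,0,0,0,0,0,0,0,0,0,0,0],"jaw":[1,1,1,1,1,1,1,1,1,1,1,1]}' 60
```

```text
clock: 5.3
position: [0.5141, -0.1262, 0.2172]
ee_rot: [0.75, 0.661, -0.003, -0.004]
ft_force: [-22.8, 4.4, 9.4]
grip_width: 0.091
grasp_force: 58.9
```

```bash
python3 -m jog '{"offset":[[0.0071,-0.0008,0.0075],[0.0072,-0.0009,0.0075],[0.0078,-0.0009,0.0068],[0.0079,-0.001,0.0067],[0.0084,-0.001,0.0059],[0.0085,-0.001,0.0059],[0.009,-0.0011,0.0051],[0.009,-0.0011,0.005],[0.0094,-0.0011,0.0041],[0.0095,-0.0012,0.0041],[0.0098,-0.0012,0.0032],[0.0098,-0.0012,0.0031],[0.0101,-0.0012,0.0022],[0.0101,-0.0012,0.0021],[0.0102,-0.0012,0.0011],[0.0103,-0.0013,0.0011],[0.0103,-0.0012,0.0001],[0.0103,-0.0013,0.0001],[0,0,0],[0,0,0]],"yaw":[0,0,0,0,0,0,0,0,0,0,0,0,0,0,0,0,0,0,0,0],"jaw":[1,1,1,1,1,1,1,1,1,1,1,1,1,1,1,1,1,1,1,1]}' 60
```

```text
clock: 6.97
position: [0.6839, -0.1463, 0.2898]
ee_rot: [0.75, 0.661, 0.001, 0.001]
ft_force: [2.1, 0.9, 3.2]
grip_width: 0.094
grasp_force: 62.2
```

```bash
python3 -m jog '{"offset":[[0,0,0],[0,0,0],[0,0,0],[0,0,0.02],[0,0,0.03],[0,0,0.03],[-0.0235,0.028,0],[-0.0235,0.028,0],[-0.0235,0.028,0],[-0.0235,0.028,-0.005],[-0.0235,0.028,-0.015],[-0.0235,0.028,-0.02],[-0.0235,0.028,-0.02],[-0.0235,0.028,-0.02],[-0.0235,0.028,-0.02],[-0.0235,0.028,-0.02],[-0.0235,0.028,-0.025],[0,0,-0.025]],"yaw":[0,0,0,0,0,0,-3,-3,-3,-3,-3,-3,-3,-3,-3,-3,-3,0],"jaw":[0.75,0.75,0.75,0.75,0.75,0.75,0,0,0,0,0,0,0,0,0,0,0,0]}' 60
python3 - <<'E'
from h import *
t=manip.camera("top")
p=wrist(); 
f=p["frame"]; 
print([(d["at"],d["score"]) for d in manip.tip_of(p,"surge_board")])
print("carrier",[(d["at"],d["score"]) for d in manip.tip_of(t,"carrier")],[(d["at"],d["score"]) for d in manip.tip_of(t,"door_handle")])
cv2.imwrite("pics/w2.png",np.hstack([cv2.resize(f,(400,300)),cv2.resize(t["frame"][100:340,320:640],(400,300))])[:,:,::-1])
for d in manip.masks_of(p,"surge_board"):
    m=d["region"]; print(d["score"],m.sum()); 
    for h in (.008,.014): print(fit([(p,m)],(-.028,.028,-.05,.05,0,h),(.4212,.1616,(-.9,-.7,-.5))))
o=manip.get_obs();print(o["position"],R.from_quat(o["ee_rot"]).as_matrix().round(3))
E
```

```text
clock: 8.47
position: [0.4217, 0.1649, 0.1997]
ee_rot: [0.906, 0.422, 0.0, -0.001]
ft_force: [1.2, 0.6, -0.1]
grip_width: 0.999
grasp_force: 0.0
[([0.4194, 0.1604, 0.0003], 0.89), ([0.4768, 0.3093, 0.0029], 0.79)]
carrier [([0.5333, -0.1912, 0.0119], 0.73)] [([0.6834, -0.1555, 0.3076], 0.72)]
0.65 6264
(array([ 0.3012, -0.2354,  1.5148]), np.float64(1.0))
(array([ 0.3012, -0.2354,  1.5148]), np.float64(1.0))
0.56 7145
(array([ 0.4202,  0.1617, -0.7027]), np.float64(0.063))
(array([ 0.4204,  0.1628, -0.7225]), np.float64(0.101))
[0.4270467  0.15885585 0.20204678] [[ 0.647  0.762  0.002]
 [ 0.762 -0.647  0.001]
 [ 0.002  0.001 -1.   ]]
```

View pics/w2.png

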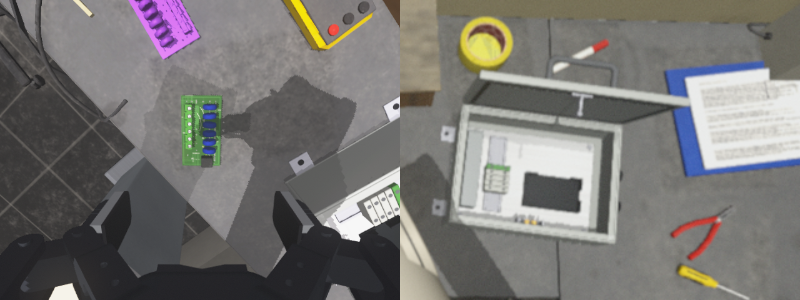

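The wrist view puts the green board at px (322,208) of 640×480, and the mask fit gives (0.420, 0.162, yaw −0.703), matching the tool yaw. The top crop shows the empty black carrier, with the door wide open. I settle, then descend.

```bash
python3 -m jog '{"offset":[[0,0,0],[0,0,0],[0,0,0],[0,0,0]],"yaw":[0,0,0,0],"jaw":[0,0,0,0]}'
python3 - <<'E'
from h import *
p=wrist()
print([(d["at"],d["score"]) for d in manip.tip_of(p,"surge_board")])
for d in manip.masks_of(p,"surge_board"):
    m=d["region"]; print(d["score"],m.sum()); 
    for h in (.003,.01,.02): print(fit([(p,m)],(-.028,.028,-.05,.05,0,h),(.4212,.1616,(-.9,-.7,-.5))))
o=manip.get_obs();print(o["position"],R.from_quat(o["ee_rot"]).as_matrix().round(3))
E
```

```text
clock: 9.1
position: [0.426, 0.1595, 0.2008]
ee_rot: [0.907, 0.42, 0.0, -0.0]
ft_force: [-0.7, 0.1, -0.4]
grip_width: 1.0
grasp_force: 0.0
[([0.4197, 0.1587, 0.0021], 0.87), ([0.4771, 0.3111, 0.0046], 0.76)]
0.74 6810
(array([ 0.4204,  0.1615, -0.6838]), np.float64(0.051))
(array([ 0.4202,  0.1628, -0.7311]), np.float64(0.087))
(array([ 0.4197,  0.1623, -0.6835]), np.float64(0.158))
0.68 6457
(array([ 0.2712, -0.2584,  2.4   ]), np.float64(1.0))
(array([ 0.2712, -0.2584,  1.6   ]), np.float64(1.0))
(array([ 0.3068, -0.2762,  1.8222]), np.float64(1.0))
[0.42572184 0.1595455  0.20050419] [[ 0.646  0.763  0.   ]
 [ 0.763 -0.646 -0.   ]
 [ 0.     0.    -1.   ]]
```

```bash
python3 -m jog '{"offset":[[-0.0055,0.0015,-0.03],[0,0,-0.03],[0,0,-0.03],[0,0,-0.03],[0,0,-0.03],[0,0,-0.02],[0,0,-0.015],[0,0,-0.01],[0,0,-0.005],[0,0,0],[0,0,0],[0,0,0],[0,0,0],[0,0,0],[0,0,0],[0,0,0]],"yaw":[0,0,0,0,0,0,0,0,0,0,0,0,0,0,0,0],"jaw":[0,0,0,0,0,0,0,0,0,0,0,1,1,1,1,1]}' 40
```

```text
clock: 10.58
position: [0.4207, 0.1615, 0.0013]
ee_rot: [0.907, 0.421, 0.001, -0.0]
ft_force: [-1.3, -1.2, 7.3]
grip_width: 0.63
grasp_force: 41.4
```

```bash
python3 -m jog '{"offset":[[0,0,0.01],[0,0,0.03],[0,0,0.04],[0,0,0.04],[0,0,0.04],[0,0,0.04],[0.0095,-0.0292,0],[0.0095,-0.0292,0],[0.0095,-0.0292,0],[0.0095,-0.0292,0],[0.0095,-0.0292,0],[0.0095,-0.0292,0],[0.0095,-0.0292,0],[0.0095,-0.0292,0],[0.0095,-0.0292,0],[0.0095,-0.0292,0],[0.0095,-0.0292,0],[0.0095,-0.0292,0],[0,0,0],[0,0,0]],"yaw":[0,0,0,0,0,0,2.8,2.8,2.8,2.8,2.8,2.8,2.8,2.8,2.8,2.8,2.8,2.8,0,0],"jaw":[1,1,1,1,1,1,1,1,1,1,1,1,1,1,1,1,1,1,1,1]}' 40
python3 -m jog '{"offset":[[0,0,0],[0,0,0],[0,0,0],[0,0,0]],"yaw":[0,0,0,0],"jaw":[1,1,1,1]}'
python3 - <<'E'
from h import *
p=wrist(); t=manip.camera("top"); cv2.imwrite("pics/w3.png",p["frame"][:,:,::-1])
for q in(p,t):
  print([(d["at"],d["score"]) for d in manip.tip_of(q,"carrier")],[(d["at"],d["score"]) for d in manip.tip_of(q,"surge_board")])
print(proj(p,box(.535,-.1885,-.12,-.03,.03,-.052,.052,.01,.024)).round(0))
o=manip.get_obs();print(o["position"],R.from_quat(o["ee_rot"]).as_matrix().round(3))
E
```

```text
clock: 12.25
position: [0.5335, -0.1915, 0.2009]
ee_rot: [0.748, 0.663, -0.001, 0.0]
ft_force: [0.1, 1.2, -0.7]
grip_width: 0.63
grasp_force: 43.4
clock: 12.58
position: [0.5343, -0.1882, 0.2007]
ee_rot: [0.746, 0.666, 0.0, -0.0]
ft_force: [0.9, -0.4, -0.9]
grip_width: 0.629
grasp_force: 43.4
[] [([0.5349, -0.1921, 0.1996], 0.72)]
[([0.5315, -0.1902, 0.0141], 0.72), ([0.6369, 0.2157, 0.0013], 0.16)] [([0.4814, 0.312, 0.0002], 0.76), ([0.5328, -0.1869, 0.2036], 0.57)]
[[289. 267.]
 [288. 273.]
 [287. 150.]
 [285. 151.]
 [355. 268.]
 [357. 273.]
 [359. 151.]
 [361. 152.]]
[ 0.53416557 -0.18910896  0.20045273] [[ 0.115  0.993  0.   ]
 [ 0.993 -0.115  0.   ]
 [ 0.     0.    -1.   ]]
```

View pics/w3.png

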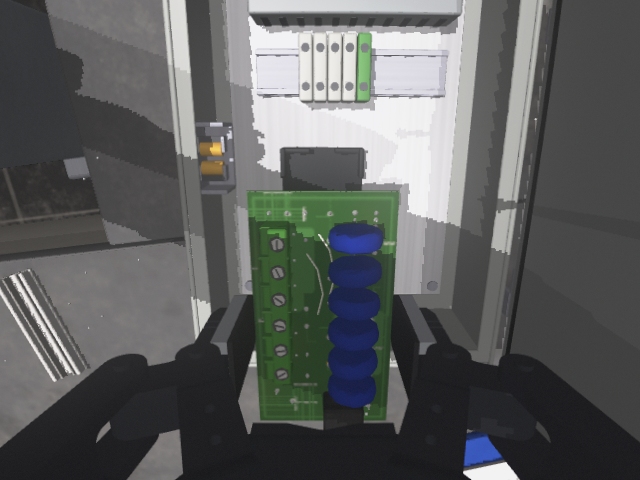

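The held board (top edge row 191, px 247–398) hides most of the carrier, whose far wall shows at row 148, px 281–365. I move 90 mm toward −y to uncover it.

```bash
python3 -m jog '{"offset":[[0,-0.03,0],[0,-0.03,0],[0,-0.03,0],[0,0,0],[0,0,0],[0,0,0],[0,0,0],[0,0,0]],"yaw":[0,0,0,0,0,0,0,0],"jaw":[1,1,1,1,1,1,1,1]}' 40
python3 - <<'E'
from h import *
p=wrist(); f=p["frame"]
cv2.imwrite("pics/w4.png",cv2.resize(f[20:260,180:500],(800,600),interpolation=cv2.INTER_CUBIC)[:,:,::-1])
print([(d["at"],d["score"]) for d in manip.tip_of(p,"carrier")],[(d["at"],d["score"]) for d in manip.tip_of(p,"surge_board")])
o=manip.get_obs();print(o["position"],o["ee_rot"])
np.savez("w4.npz",f=f,K=p["camera_matrix"],D=p["distortion"],r=p["_T"][0],e=p["_T"][1])
for z0,z1 in((.01,.024),): print((( proj(p,box(.535,-.1885,-.12,-.03,.03,-.052,.052,z0,z1))-[180,20])*2.5).round(0))
for d in manip.masks_of(p,"surge_board"):
    m=d["region"]; ys,xs=np.nonzero(m); print(d["score"],m.sum(),xs.min(),xs.max(),ys.min(),ys.max())
    if m.sum()>9000:
      print(fit([(p,m)],(-.028,.028,-.05,.05,.199,.203),(o["position"][0],o["position"][1],(-.12,))))
E
```

```text
clock: 13.55
position: [0.5346, -0.2779, 0.2004]
ee_rot: [0.746, 0.666, 0.0, -0.0]
ft_force: [0.4, -0.5, -1.4]
grip_width: 0.633
grasp_force: 43.4
[([0.5364, -0.1924, 0.0097], 0.69)] [([0.5354, -0.2834, 0.1965], 0.88)]
[ 0.5344468  -0.27849739  0.20047575] [ 7.46474622e-01  6.65413847e-01  2.23269472e-04 -3.49756615e-05]
[[236. 370.]
 [230. 375.]
 [227.  33.]
 [221.  22.]
 [414. 371.]
 [416. 376.]
 [421.  34.]
 [424.  23.]]
0.72 32362 246 399 190 428
(array([ 0.535 , -0.2784, -0.116 ]), np.float64(0.034))
```

View pics/w4.png

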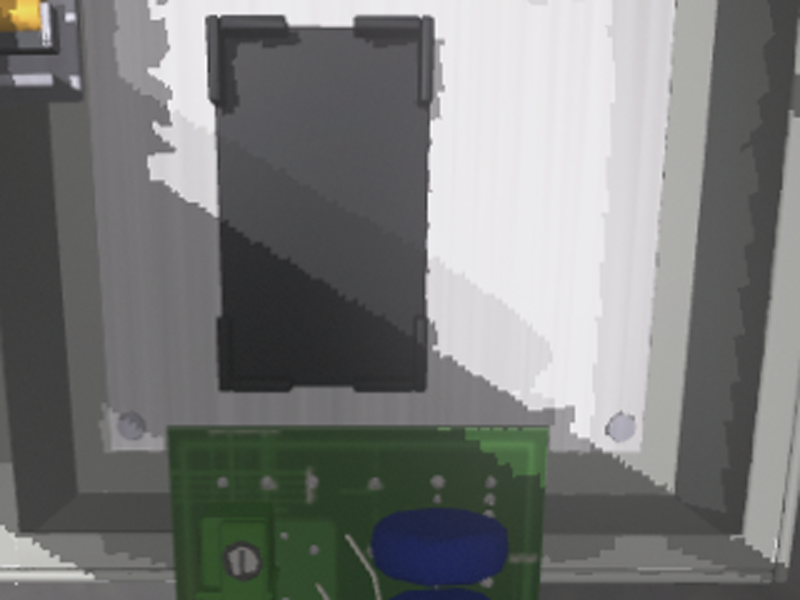

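The crop shows the carrier's outer wall-top corners at crop px (207,16), (433,16), (218,391) and (427,391). I fit its pose to them.

```bash
python3 - <<'E'
from h import *
from scipy.optimize import least_squares
d=np.load("w4.npz"); p=dict(camera_matrix=d["K"],distortion=d["D"],_T=(d["r"],d["e"]))
px=np.array([[218,391],[207,16],[427,391],[433,16]])/2.5+[180,20]
g=np.array([[-.034,-.056],[-.034,.056],[.034,-.056],[.034,.056]])
def res(v,z=.024): 
    P=np.c_[g,np.full(4,z)]; return (proj(p,R.from_euler('z',v[2]).apply(P)+[v[0],v[1],0])-px).ravel()
s=least_squares(res,[.535,-.1885,-.12]); print(s.x,s.fun.reshape(4,2).round(1)*2.5)
E
```

```text
[ 0.53431497 -0.19009406 -0.11510066] [[-0.    2.  ]
 [-2.25 -1.75]
 [ 0.25  2.25]
 [ 2.   -1.75]]
```

Carrier pose: (0.5343, −0.1901, yaw −0.115). The board in hand has yaw −0.116. I line up and lower to just above the walls.

```bash
python3 -m jog '{"offset":[[-0.0007,0.03,0],[0,0.03,0],[0,0.0283,0],[0,0,-0.03],[0,0,-0.03],[0,0,-0.03],[0,0,-0.03],[0,0,-0.028],[0,0,-0.02],[0,0,0],[0,0,0],[0,0,0],[0,0,0]],"yaw":[0,0,0,0,0,0,0,0,0,0,0,0,0],"jaw":[1,1,1,1,1,1,1,1,1,1,1,1,1]}' 40
python3 - <<'E'
from h import *
o=manip.get_obs();print(o["position"],R.from_quat(o["ee_rot"]).as_matrix().round(4)[:,1],o["ft_force"])
E
```

```text
clock: 14.83
position: [0.5346, -0.1913, 0.0342]
ee_rot: [0.747, 0.665, 0.001, 0.001]
ft_force: [-0.2, -0.2, -0.9]
grip_width: 0.632
grasp_force: 43.3
[ 0.53460443 -0.1913339   0.03416487] [ 0.9933 -0.1156  0.0028] [-0.18462259 -0.18186574 -0.88884185]
```

```bash
python3 -m jog '{"offset":[[-0.0008,0.001,0],[0,0,0],[0,0,-0.003],[0,0,-0.003],[0,0,-0.003],[0,0,-0.003],[0,0,-0.003],[0,0,0],[0,0,0]],"yaw":[0,0,0,0,0,0,0,0,0],"jaw":[1,1,1,1,1,1,1,1,1]}' 40
python3 - <<'E'
from h import *
o=manip.get_obs();print(o["position"],R.from_quat(o["ee_rot"]).as_matrix().round(4)[:,1],o["ft_force"])
E
```

```text
clock: 15.58
position: [0.5325, -0.1901, 0.0172]
ee_rot: [0.747, 0.665, -0.0, -0.0]
ft_force: [-0.4, -0.2, -1.0]
grip_width: 0.629
grasp_force: 43.4
[ 0.53249075 -0.1900697   0.01717167] [ 9.933e-01 -1.158e-01 -4.000e-04] [-0.4282163  -0.16983293 -0.96021371]
```

No contact force, and the board is below the wall tops, so it has entered. I seat it, release and rise.

```bash
python3 -m jog '{"offset":[[0.0006,0,-0.003],[0,0,-0.003],[0,0,-0.001],[0,0,0],[0,0,0]],"yaw":[0,0,0,0,0],"jaw":[1,1,1,1,1]}' 40
```

```text
clock: 16.0
position: [0.5336, -0.19, 0.0114]
ee_rot: [0.747, 0.665, 0.001, -0.0]
ft_force: [-4.7, 3.2, 13.8]
grip_width: 0.632
grasp_force: 45.1
```

```bash
python3 -m jog '{"offset":[[0,0,0.001],[0,0,0],[0,0,0],[0,0,0],[0,0,0],[0,0,0.02],[0,0,0.03],[0,0,0.035],[0,0,0.035],[0,0,0.035],[0,0,0.035],[0,0,0],[0,0,0],[0,0,0]],"yaw":[0,0,0,0,0,0,0,0,0,0,0,0,0,0],"jaw":[0.2,0.2,0.2,0.2,0.2,0.2,0.2,0.2,0.2,0.2,0.2,0.2,0.2,0.2]}' 40
python3 - <<'E'
from h import *
p=wrist(); cv2.imwrite("pics/w5.png",cv2.resize(p["frame"][100:340,160:480],(800,600),interpolation=cv2.INTER_CUBIC)[:,:,::-1])
print([(d["at"],d["score"]) for d in manip.tip_of(p,"surge_board")])
print((( proj(p,box(.5343,-.1901,-.115,-.034,.034,-.056,.056,.01,.024))-[160,100])*2.5).round(0)[1::2])
for d in manip.masks_of(p,"surge_board"):
    m=d["region"]; print(d["score"],m.sum(),fit([(p,m)],(-.028,.028,-.05,.05,.01,.013),(.5343,-.19,(-.12,))))
o=manip.get_obs();print(o["position"],o["ft_force"])
E
```

```text
clock: 17.17
position: [0.533, -0.1897, 0.2007]
ee_rot: [0.747, 0.665, -0.0, -0.0]
ft_force: [-0.4, -0.0, -0.6]
grip_width: 0.802
grasp_force: 0.0
[([0.5339, -0.1942, 0.0112], 0.71)]
[[312. 443.]
 [302. 116.]
 [506. 443.]
 [516. 116.]]
0.62 7315 (array([ 0.5337, -0.19  , -0.1134]), np.float64(0.041))
[ 0.53257881 -0.18975481  0.20002637] [-0.15439458 -0.6175074   0.67391076]
```

View pics/w5.png

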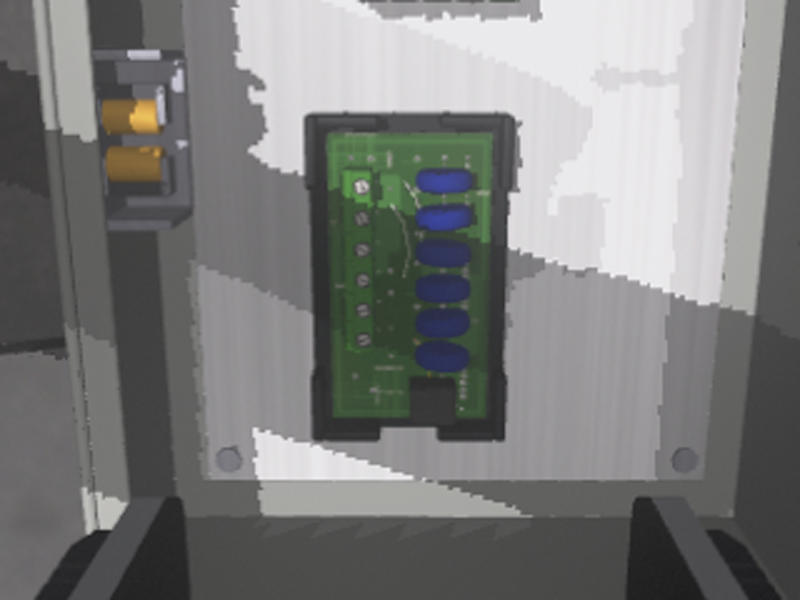

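The board lies between all four corner walls: green outline at crop px (327–493, 132–418), fit (0.5337, −0.1900). Now the handle: I go up and over, then check it.

```bash
python3 -m jog '{"offset":[[0,0,0.034],[0,0,0.034],[0,0,0.034],[0,0,0.034],[0,0,0.034],[0,0,0.01],[0.025,0.0072,0],[0.025,0.0072,0],[0.025,0.0072,0],[0.025,0.0072,0],[0.025,0.0072,0],[0.025,0.0072,0],[0,0,0],[0,0,0],[0,0,0],[0,0,0],[0,0,0]],"yaw":[0,0,0,0,0,0,0,0,0,0,0,0,0,0,0,0,0],"jaw":[0.65,0.65,0.65,0.65,0.65,0.65,0.65,0.65,0.65,0.65,0.65,0.65,0.65,0.65,0.65,0.65,0.65]}' 40
python3 - <<'E'
from h import *
o=manip.get_obs(); p=wrist(); t=manip.camera("top"); s=manip.camera("side")
for q in(p,t,s): print([(d["at"].round(4) if hasattr(d["at"],"round") else d["at"],d["score"]) for d in manip.tip_of(q,"door_handle")])
print(o["position"],o["ee_rot"])
cv2.imwrite("pics/s6.png",np.hstack([cv2.resize(p["frame"],(400,300)),cv2.resize(s["frame"][150:390,240:560],(400,300))])[:,:,::-1])
E
```

```text
clock: 18.73
position: [0.6826, -0.1474, 0.382]
ee_rot: [0.747, 0.665, 0.0, 0.0]
ft_force: [0.6, 1.0, -0.7]
grip_width: 0.348
grasp_force: 0.0
[([0.6837, -0.1548, 0.3091], 0.89)]
[([0.6846, -0.1553, 0.3101], 0.72)]
[([0.6839, -0.1551, 0.3076], 0.77)]
[ 0.68258829 -0.14737464  0.38196383] [7.47230456e-01 6.64564876e-01 3.93806124e-04 1.27983810e-04]
```

View pics/s6.png

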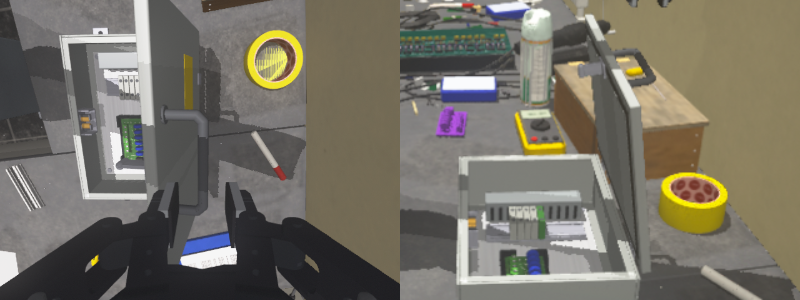

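The handle is at (0.684, −0.155, 0.309) in all three cameras, and the fingers straddle the bar. I descend and grip.

```bash
python3 -m jog '{"offset":[[0.0013,-0.004,0],[0,0,-0.02],[0,0,-0.02],[0,0,-0.02],[0,0,-0.02],[0,0,-0.012],[0,0,0],[0,0,0],[0,0,0],[0,0,0],[0,0,0]],"yaw":[0,0,0,0,0,0,0,0,0,0,0],"jaw":[0.65,0.65,0.65,0.65,0.65,0.65,0.65,1,1,1,1]}' 60
```

```text
clock: 19.95
position: [0.6848, -0.1511, 0.2907]
ee_rot: [0.747, 0.665, 0.0, 0.001]
ft_force: [-0.8, -0.6, 3.0]
grip_width: 0.092
grasp_force: 58.8
```

Reverse arc, 1.4 → 0.5 rad, then down.

```bash
python3 -m jog '{"offset":[[-0.0103,0.0013,-0.0001],[-0.0103,0.0012,-0.0001],[-0.0103,0.0013,-0.0011],[-0.0102,0.0012,-0.0011],[-0.0101,0.0012,-0.0021],[-0.0101,0.0012,-0.0022],[-0.0098,0.0012,-0.0031],[-0.0098,0.0012,-0.0032],[-0.0095,0.0012,-0.0041],[-0.0094,0.0011,-0.0041],[-0.009,0.0011,-0.005],[-0.009,0.0011,-0.0051],[-0.0085,0.001,-0.0059],[-0.0084,0.001,-0.0059],[-0.0079,0.001,-0.0067],[-0.0078,0.0009,-0.0068],[-0.0072,0.0009,-0.0075],[-0.0071,0.0008,-0.0075],[0,0,0]],"yaw":[0,0,0,0,0,0,0,0,0,0,0,0,0,0,0,0,0,0,0],"jaw":[1,1,1,1,1,1,1,1,1,1,1,1,1,1,1,1,1,1,1]}' 60
python3 -m jog '{"offset":[[-0.0064,0.0008,-0.0082],[-0.0063,0.0007,-0.0082],[-0.0055,0.0007,-0.0088],[-0.0055,0.0006,-0.0088],[-0.0046,0.0006,-0.0093],[-0.0046,0.0005,-0.0093],[-0.0037,0.0005,-0.0097],[-0.0036,0.0004,-0.0097],[-0.0014,0.0002,-0.005],[-0.0014,0.0002,-0.005],[0,0,0],[0,0,0]],"yaw":[0,0,0,0,0,0,0,0,0,0,0,0],"jaw":[1,1,1,1,1,1,1,1,1,1,1,1]}' 60
```

```text
clock: 21.53
position: [0.5182, -0.1315, 0.2177]
ee_rot: [0.747, 0.664, 0.0, -0.001]
ft_force: [-5.3, -1.7, -1.1]
grip_width: 0.096
grasp_force: 66.0
clock: 22.53
position: [0.4737, -0.1263, 0.1348]
ee_rot: [0.747, 0.664, -0.002, -0.002]
ft_force: [-11.3, 0.1, -2.4]
grip_width: 0.086
grasp_force: 69.1
```

```bash
python3 -m jog '{"offset":[[-0.0014,0,-0.003],[-0.001,0,-0.003],[0,0,-0.003],[0,0,-0.001],[0,0,0],[0,0,0]],"yaw":[0,0,0,0,0,0],"jaw":[1,1,1,1,1,1]}' 60
```

```text
clock: 23.03
position: [0.4713, -0.126, 0.125]
ee_rot: [0.747, 0.664, -0.002, -0.003]
ft_force: [-15.4, 1.3, 2.6]
grip_width: 0.09
grasp_force: 69.7
```

```bash
python3 -m jog '{"offset":[[0,0,-0.002],[0,0,-0.001],[0,0,0],[0,0,0]],"yaw":[0,0,0,0],"jaw":[1,1,1,1]}' 60
```

```text
clock: 23.37
position: [0.4704, -0.1259, 0.1214]
ee_rot: [0.747, 0.664, -0.003, -0.003]
ft_force: [-15.9, 1.0, -1.9]
grip_width: 0.088
grasp_force: 69.3
```

TCP is below the shut value with no reaction, so the pads have probably slipped along the bar. I release, rise and look.

```bash
python3 -m jog '{"offset":[[0,0,0],[0,0,0],[0,0,0],[0,0,0.02],[0,0,0.03],[0,0,0.035],[0,0,0.035],[0,0,0.035],[0,0,0],[0,0,0],[0,0,0],[0,0,0]],"yaw":[0,0,0,0,0,0,0,0,0,0,0,0],"jaw":[0,0,0,0,0,0,0,0,0,0,0,0]}' 60
python3 - <<'E'
from h import *
o=manip.get_obs(); p=wrist(); t=manip.camera("top"); s=manip.camera("side")
for q in(p,t,s): print([(np.round(d["at"],4),d["score"]) for d in manip.tip_of(q,"door_handle")])
print(o["position"],o["ee_rot"])
cv2.imwrite("pics/s7.png",np.hstack([cv2.resize(p["frame"],(400,300)),cv2.resize(s["frame"][250:430,250:490],(400,300))])[:,:,::-1])
E
```

```text
clock: 24.37
position: [0.4741, -0.1257, 0.277]
ee_rot: [0.747, 0.665, -0.0, -0.0]
ft_force: [-0.1, -0.4, -0.3]
grip_width: 0.998
grasp_force: 0.0
[(array([ 0.4713, -0.1281,  0.1439]), 0.56)]
[(array([ 0.47  , -0.1285,  0.145 ]), 0.59)]
[(array([ 0.4709, -0.1287,  0.1504]), 0.9)]
[ 0.47408195 -0.12565339  0.276962  ] [ 7.46920947e-01  6.64912614e-01 -4.46003859e-04 -3.39841342e-04]
```

View pics/s7.png

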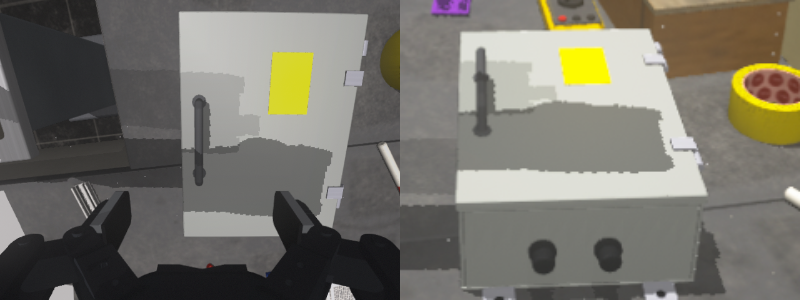

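The door looks nearly flat, but that isn't conclusive. I press directly on the slab beside the handle with shut fingers, watching the force.

```bash
python3 -m jog '{"offset":[[-0.0053,-0.0335,0],[-0.0053,-0.0335,0],[0,0,0],[0,0,0],[0,0,0],[0,0,-0.035],[0,0,-0.035],[0,0,-0.035],[0,0,-0.03],[0,0,-0.015],[0,0,0],[0,0,0]],"yaw":[0,0,0,0,0,0,0,0,0,0,0,0],"jaw":[1,1,1,1,1,1,1,1,1,1,1,1]}' 60
python3 -m jog '{"offset":[[0,0,-0.004],[0,0,-0.004],[0,0,-0.004],[0,0,-0.002],[0,0,0],[0,0,0]],"yaw":[0,0,0,0,0,0],"jaw":[1,1,1,1,1,1]}' 60
```

```text
clock: 25.67
position: [0.4625, -0.1935, 0.1263]
ee_rot: [0.747, 0.665, -0.002, -0.0]
ft_force: [-2.5, -9.0, -4.9]
grip_width: -0.003
grasp_force: 4.2
clock: 26.17
position: [0.4639, -0.1937, 0.1137]
ee_rot: [0.747, 0.665, -0.001, 0.001]
ft_force: [-0.9, -9.3, -2.5]
grip_width: 0.005
grasp_force: 4.6
```

```bash
python3 -m jog '{"offset":[[-0.0006,-0.006,0],[-0.0006,-0.006,0],[0,0,0],[0,0,0],[0,0,-0.003],[0,0,-0.003],[0,0,-0.002],[0,0,0],[0,0,0]],"yaw":[0,0,0,0,0,0,0,0,0],"jaw":[1,1,1,1,1,1,1,1,1]}' 60
```

```text
clock: 26.92
position: [0.4631, -0.2043, 0.1076]
ee_rot: [0.747, 0.665, 0.001, -0.001]
ft_force: [-12.5, 6.2, 34.9]
grip_width: -0.003
grasp_force: 17.7
```

The slab is at z ≈ 0.1076 (shut height 0.108) and carries 35 N, well above the 11 N to latch. I retreat and compare with the starting side view.

```bash
python3 -m jog '{"offset":[[0,0,0.01],[0,0,0.02],[0,0,0.035],[0,0,0.035],[0,0,0.035],[0,0,0.035],[0,0,0],[0,0,0],[0,0,0],[0,0,0]],"yaw":[0,0,0,0,0,0,0,0,0,0],"jaw":[1,1,1,1,1,1,1,1,1,1]}' 60
python3 - <<'E'
from h import *
s=manip.camera("side"); a=cv2.imread("pics/side0.png",0); b=cv2.cvtColor(s["frame"],cv2.COLOR_RGB2GRAY)
for n,(r0,r1,c0,c1) in dict(freecorner=(355,385,275,310),handle=(275,335,292,310),lug=(420,436,298,322)).items():
    m=cv2.matchTemplate(b[r0-12:r1+12,c0-12:c1+12],a[r0:r1,c0:c1],cv2.TM_CCOEFF_NORMED); _,v,_,l=cv2.minMaxLoc(m)
    k=m[:,l[0]]; i=l[1]; print(n,round(v,3),l[0]-12,l[1]-12, k[i-1:i+2].round(3))
o=manip.get_obs(); print(o["position"],o["ft_force"],o["clock"])
for t in("multimeter","contact_spray","screw_box"): print(t,[np.round(d["at"],3) for d in manip.tip_of(s,t)][:1])
E
```

```text
clock: 27.75
position: [0.4621, -0.2043, 0.2746]
ee_rot: [0.747, 0.665, -0.001, -0.001]
ft_force: [0.1, 0.1, -0.1]
grip_width: -0.0
grasp_force: 0.0
freecorner 0.892 0 1 [0.852 0.892 0.888]
handle 0.968 0 0 [0.936 0.968 0.932]
lug 0.759 0 0 [0.554 0.759 0.742]
[ 0.46209562 -0.20435343  0.27457991] [-0.52199078  0.51136616 -0.9624727 ] 27.8
multimeter [array([ 0.636,  0.22 , -0.   ])]
contact_spray [array([0.667, 0.404, 0.002])]
screw_box [array([0.532, 0.45 , 0.001])]
```

```bash
python3 -c "
from workcell import manip
print(manip.hand_in())"
```

```text
the job is handed in; nothing more can be done
None
```

I handed the job in at about 28 s: the board was seated in the carrier when last seen before closing, the door held 35 N at its shut height, and the bystanders were where they started; no verdict came back.

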